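# Fetch the blue stain jar from behind the spring guard

## Task

Push the clear spring-loaded spark guard of the stain rack open with the gripper, keep it held open while you grip the jar with the blue lid behind it, then stand that jar upright in the middle of the round cork coaster. Never tip the blue jar over, leave the yellow-lidded jar standing where it is, and let the guard spring shut again.

Things in the scene. Friction and masses are not known exactly. Their poses are not given: they have to be found in the camera images.
- jar_blue: The wanted jar: amber glass, flat blue lid and blue label band, 42 mm across (lid too), 75 mm tall, about 0.14 kg. It stands upright on the rack floor, lid top 81 mm above the table, over 35 mm free on either side along the rack. Origin: centre of its underside, z up. Draw it away from the guard before lifting it high: the guard's edge can catch on a gripper that rises against it.
- jar_yellow: The jar to leave alone: same shape and size, with yellow lid and yellow label band; it stands in the same rack about 130 mm from the blue jar along the rack (either one may be the left one). Origin: centre of its underside, z up.
- rack: Fixed wooden rack, 300 mm long. Its y axis runs along the row of jars, its +x away from the robot (turned up to 14 degrees). Origin on the table under the row; jars stand within 7 mm of the row in x, about 65 mm left and right. Floor 6 mm thick. Front board 66 mm high, 60 mm before the row; end walls 40 mm high; rear lip 20 mm high, 132 mm behind the row; open above and behind the shut guard.
- flap_edge (a point): Middle of the free edge (red round bar, 10 mm thick) of the clear guard, 270 mm long, 110 mm from hinge to edge. Hinge along rack y at rack x -60, z 70 mm. Shut it leans 50 degrees from upright over the jars, edge at rack x +24, z 141 mm. The edge swings up and towards the robot, to upright and 33 degrees beyond; a 1 to 3.5 N spring shuts it. Site y: along the hinge; z: from hinge to edge.
- coaster: Round brown cork coaster fixed to the table on the robot's right (-y), 110 mm in diameter, 5 mm thick. Origin: centre of its underside, so its top is 5 mm above the origin.

How it is judged:
By the outcome, as a careful person would: the job done as asked, in the order asked, and still so for the second after the job is handed in, with the robot touching nothing.
It also fails if it takes over 42 s, if anything falls off the work surface, if the arm or the gripper's body presses on something with over 40 N, if the wrist force passes 120 N, or if a joint passes its speed limit or range.

## Robot

A 7-joint arm with a two-finger parallel gripper is mounted at the origin on the work surface. World frame = base frame: x ahead of the robot, y to its left, z up, the work surface at z = 0. Lengths are in m, angles in rad, forces in N, time in s.
With the tool pointing down it reaches from about 0.4 to 0.9 m from the base axis. Payload 5.6 kg.
Tool frame: the origin (TCP) lies at the very end of the fingers, on their centre line; the grasp point (between the pads) lies 19 mm behind it; z points along the fingers, y is the direction in which the jaws open and shut (so a half turn about z gives the same grasp; the last joint's range is limited). The gripper opens to 92 mm and grips with 3 to 60 N. Pads are 20 mm wide; open, the fingers measure 128 mm over their backs; the gripper's body (75 mm by 189 mm) begins 69 mm behind the grasp point.
Start: joints at [1.065, 0.468, -0.012, 1.603, 0.006, 1.071, -0.056], TCP at [0.29, -0.582, 0.215] pointing down, gripper open.
Joint ranges: [-2.53, 2.53], [-0.31, 2.02], [-1.57, 1.55], [0.28, 2.44], [-1.29, 4.43], [0.15, 1.84], [-2.92, 2.92]. Speed limits (rad/s): [2.57, 2.57, 3.14, 3.14, 3.14, 3.14, 3.14].

## Interface

Orientations are given as a unit quaternion [w, x, y, z].
In Python, from bench import manip gives the robot as it stands. Calls block until the motion is done:
- manip.reach(position, orientation): joint-space move of the TCP to a pose.
- manip.move_l(position, rot=None, rate=0.15, guard=None): straight line of the TCP; rot=None keeps the orientation; rate is the mean speed in m/s. With guard (N) it stops when the force on the tool has changed by that much, and returns True; else False.
- manip.set_joints(angles): joint-space move.
- manip.move_gripper(opening, strength=None): finger opening in m; strength is the grip in N (None keeps the last); returns when the fingers have stopped.
- manip.sleep(seconds).
- manip.inverse_kinematics(position, orientation): joint angles nearest the present ones, or None.
- manip.read_state(): the state.
- manip.get_image(name): name is "side" or "top"; returns (picture, depth): 384x512x3 uint8, blue, green, red; 384x512 float32, m along the optical axis (not along the pixel's ray), 0 where there is no reading.
- manip.calibration(name): a dict with "K" (3x3 intrinsics, pixels), "k1" (the pictures are not rectified: a ray, as slopes to the right and down, at radius r is drawn at 1 + k1 r^2 times it, then the intrinsics apply), "eye" and "rotation" of the camera in the world. Camera axes: x right, y down, z forward; pixel columns grow to the right and rows downward; lengths in m; the calibration is good to about 2 mm. A picture is of the moment at which its call begins. calibration takes no time and is no camera call.
A pose or a line that the arm cannot do raises manip.MotionError and nothing moves.
- manip.hand_in(): hands the job in, once; it reports no verdict.
The state is a dict: "time": time; "joint_pos": joint angles; "dq": joint speeds; "effort": joint torques, N m; "tcp_pos": TCP position; "eef_rot": TCP orientation; "ft_force": force on the tool from outside, world axes, zero at the start; "moment": the same for the moment, N m; "finger_gap": finger opening in m.
Only numpy, scipy, OpenCV 4.12 (cv2) and the standard library are available. Lean on these libraries where they do the work, as an engineer would, in place of code of your own. Each camera call takes 0.05 s, during which the arm holds its last target. There are 200 camera calls.

## Working session

There is one attempt and no reset: what is moved stays moved. The work goes in short steps, each a Python script; the robot and the scene stay as the last script left them, time stands still between calls to the robot, and variables do not carry over. Pictures are saved under pics/ and viewed, about 8 in all and at most 12, crops included, and the job is handed in when it is done.

```bash
ls; mkdir -p pics
python3 - <<'E'
from bench import manip
import cv2,numpy as np
for n in("side","top"):
    im,d=manip.get_image(n); cv2.imwrite(f"pics/a_{n}.png",im); np.save(f"{n}.npy",d)
    c=manip.calibration(n); print(n,c)
print(manip.read_state())
E
```

```text
pics
side {'K': array([[458.25439859,   0.        , 260.14048266],
       [  0.        , 458.25439859, 191.8899703 ],
       [  0.        ,   0.        ,   1.        ]]), 'k1': -0.15047700521469912, 'eye': array([ 0.46195837, -0.68868024,  0.77458573]), 'rotation': array([-0.36460198,  0.93006623, -0.04246279,  0.01546315])}
top {'K': array([[465.36720677,   0.        , 244.93534075],
       [  0.        , 465.36720677, 191.40781862],
       [  0.        ,   0.        ,   1.        ]]), 'k1': -0.04652155437002681, 'eye': array([ 0.40254899, -0.07526685,  1.22291909]), 'rotation': array([ 0.02869128, -0.70601637,  0.7061589 , -0.04535757])}
{'time': 0.1, 'joint_pos': array([ 1.06500791,  0.46829476, -0.01161577,  1.60349012,  0.00600074,
        1.07138558, -0.05631988]), 'dq': array([ 0.00107141, -0.00289024, -0.00150141, -0.00072261, -0.00056686,
       -0.00014417, -0.00016753]), 'effort': array([ 4.60115243e-04, -5.21646631e+01, -1.25760984e-02, -2.44368696e+01,
       -5.67457115e-02,  1.40143439e-02,  8.17796604e-05]), 'tcp_pos': array([ 0.28991322, -0.58120524,  0.21374907]), 'eef_rot': array([-7.36939345e-04,  9.73355639e-01,  2.29299377e-01, -2.28756789e-04]), 'ft_force': array([0.30393567, 0.35321296, 0.24338783]), 'moment': array([ 0.00654028, -0.00938917,  0.01001684]), 'finger_gap': 0.09195370492444167}
```

View pics/a_side.png

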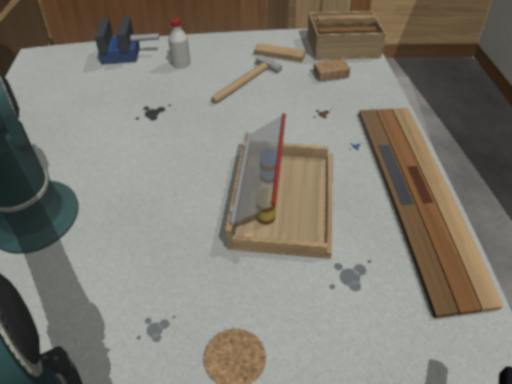

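View pics/a_top.png

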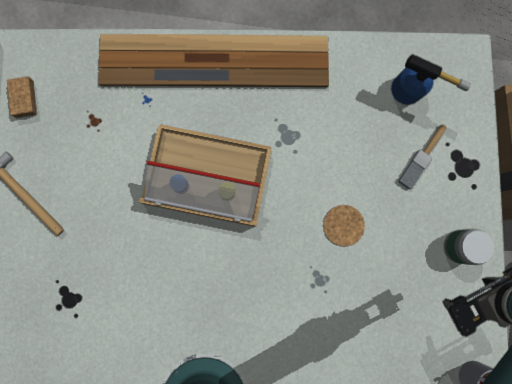

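The top view shows the red bar running from (147,163) to (259,185), the blue lid at (179,184) left of the yellow lid (227,192), and the coaster at (344,226). The side view shows the same layout. Next I measure by casting rays.

```bash
cat > h.py <<'E'
import cv2,numpy as np
from bench import manip
from scipy.spatial.transform import Rotation as R
def cast(n,uv,z):
    c=manip.calibration(n); q=np.array(c["rotation"])
    p=cv2.undistortPoints(np.float64(uv).reshape(-1,1,2),c["K"],np.array([c["k1"],0,0,0.]))[:,0]
    d=R.from_quat(q[[1,2,3,0]]).apply(np.c_[p,np.ones(len(p))])
    return c["eye"]+d*((z-c["eye"][2])/d[:,2])[:,None]
def blob(im,lo,hi,box):
    m=cv2.inRange(cv2.cvtColor(im,cv2.COLOR_BGR2HSV),np.array(lo),np.array(hi))
    k=np.zeros_like(m); x0,y0,x1,y1=box; k[y0:y1,x0:x1]=m[y0:y1,x0:x1]
    cs=cv2.findContours(k,cv2.RETR_EXTERNAL,cv2.CHAIN_APPROX_NONE)[0]
    return max(cs,key=cv2.contourArea)
E
python3 - <<'E'
from h import *
im=cv2.imread("pics/a_top.png"); hsv=cv2.cvtColor(im,cv2.COLOR_BGR2HSV)
for p in [(179,184),(227,192),(200,195),(200,174),(344,226)]: print(p,hsv[p[1],p[0]])
red=blob(im,(0,150,60),(8,255,255),(130,150,280,200)); r=cv2.minAreaRect(red); print("red",r)
P=cast("top",cv2.boxPoints(r),.141); print(P.round(4))
s=blob(cv2.imread("pics/a_side.png"),(0,150,60),(8,255,255),(230,100,320,230)); print("side red",cast("side",cv2.boxPoints(cv2.minAreaRect(s)),.141).round(4))
cork=blob(im,(8,70,60),(22,255,255),(315,200,375,250)); e=cv2.fitEllipse(cork); print("cork",e,cast("top",[e[0]],.005))
cork=blob(cv2.imread("pics/a_side.png"),(8,70,60),(22,255,255),(195,320,275,384)); e=cv2.fitEllipse(cork); print("side cork",e,cast("side",[e[0]],.005))
big=cv2.resize(im[120:240,130:280],None,fx=5,fy=5,interpolation=cv2.INTER_CUBIC); cv2.imwrite("pics/b.png",big)
E
```

```text
(179, 184) [109  51 110]
(227, 192) [ 30  34 111]
(200, 195) [ 17  18 129]
(200, 174) [  1 157 101]
(344, 226) [ 16 114 143]
red ((202.98602294921875, 173.0692901611328), (114.53453063964844, 3.1951284408569336), 11.415838241577148)
[[ 0.5824  0.13    0.141 ]
 [ 0.5899  0.1287  0.141 ]
 [ 0.5366 -0.1349  0.141 ]
 [ 0.5292 -0.1334  0.141 ]]
side red [[ 0.5317 -0.1384  0.141 ]
 [ 0.5631  0.0226  0.141 ]
 [ 0.5683  0.0212  0.141 ]
 [ 0.5362 -0.1395  0.141 ]]
cork ((343.5860290527344, 225.0902099609375), (39.75107955932617, 40.39447021484375), 148.74729919433594) [[ 0.44178347 -0.36366585  0.005     ]]
side cork ((234.2478790283203, 357.2517395019531), (55.237770080566406, 60.971412658691406), 84.07732391357422) [[ 0.44420104 -0.36577963  0.005     ]]
```

View pics/b.png

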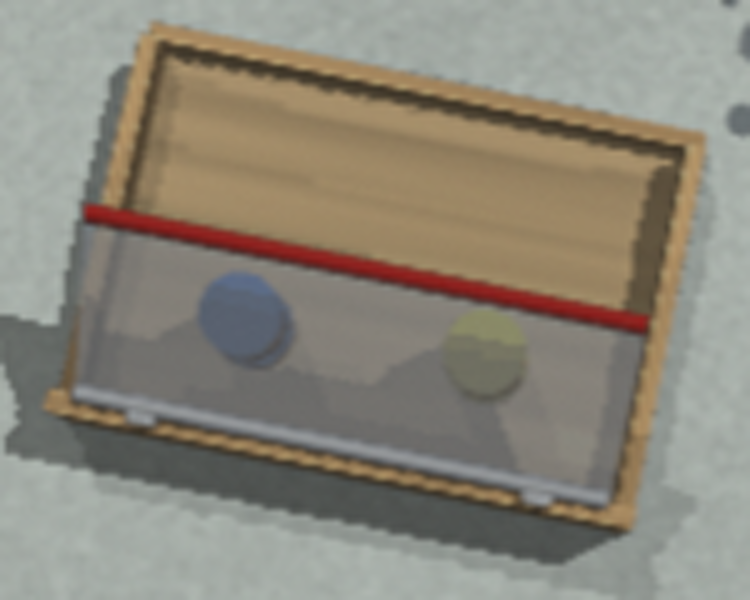

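Crop: the blue lid is centred at crop (242,316) and the yellow lid at (486,352). The slightly offset rim to the lower right of the blue lid is the jar body below it.

```bash
cat >> h.py <<'E'
yaw=-np.arctan2(.0533,.2636)
rx=np.array([np.cos(yaw),np.sin(yaw),0]); ry=np.array([-rx[1],rx[0],0])
org=np.array([.5595,-.0024,0])-.024*rx
E
python3 - <<'E'
from h import *
im=cv2.imread("pics/a_top.png")
uv=(np.array([[242,316],[486,352]])+.5)/5-.5
for n,w in(("vis",cast("top",uv,.081)),): print(n,w.round(4),"rack",((w-org)@np.c_[rx,ry]).round(4))
for nm,lo,hi,box in(("b",(95,28,40),(125,255,255),(160,170,195,200)),("y",(24,24,40),(36,255,255),(212,178,242,205))):
    c=blob(im,lo,hi,box); (u,v),r=cv2.minEnclosingCircle(c); w=cast("top",[[u,v]],.081); print(nm,u,v,r,w.round(4),((w-org)@np.c_[rx,ry]).round(4))
# depth of lids in top, side
d=np.load("top.npy"); print(d[184,179],d[192,227],d[225,344],d[173,203])
# tool orientation options
s=manip.read_state()
for off in(0,np.pi):
    q=(R.from_euler("z",yaw+off)*R.from_euler("x",np.pi)).as_quat()[[3,0,1,2]]
    for p in ([.53,.07,.03],[.63,.05,.3],[.63,.05,.03],[.4427,-.3645,.2],[.4427,-.3645,.03]):
        print(off,p,manip.inverse_kinematics(p,q))
E
```

```text
vis [[0.8516 0.3991 0.081 ]
 [0.8322 0.2734 0.081 ]] rack [[0.2307 0.4514]
 [0.2366 0.3244]]
b 178.31080627441406 182.229736328125 8.867790222167969 [[0.5452 0.0621 0.081 ]] [[-0.0027  0.0604]]
y 226.95614624023438 190.07017517089844 9.434439659118652 [[ 0.5259 -0.058   0.081 ]] [[ 0.0021 -0.0611]]
1.1135609 1.1109515 1.2220054 1.0915425
0 [0.53, 0.07, 0.03] [-0.01515784  0.55929731 -0.22284825  1.99220434  0.20577505  0.61127418
 -2.1445319 ]
0 [0.63, 0.05, 0.3] [ 0.12318746  0.39706355 -0.34620436  1.53388671  0.13943526  1.23503369
 -2.0144806 ]
0 [0.63, 0.05, 0.03] [-0.04023341  0.67012558 -0.12525037  1.75428091  0.11734537  0.7244342
 -1.99695662]
0 [0.4427, -0.3645, 0.2] [ 0.60503116  0.35381024  0.03170546  1.81143933 -0.01325612  0.9765472
 -1.12811048]
0 [0.4427, -0.3645, 0.03] [ 0.59423264  0.58981513  0.04655412  1.91242591 -0.04333921  0.64030261
 -1.10261475]
3.141592653589793 [0.53, 0.07, 0.03] [ 0.36576549  0.68229291 -0.71951083  1.96779656  0.66277397  0.7414661
  0.6175233 ]
3.141592653589793 [0.63, 0.05, 0.3] [ 0.3900805   0.47810957 -0.73993001  1.51534798  0.3301167   1.27650207
  0.98113626]
3.141592653589793 [0.63, 0.05, 0.03] [ 0.41881303  0.84131936 -0.79633219  1.72165609  0.74262256  0.90763467
  0.67774708]
3.141592653589793 [0.4427, -0.3645, 0.2] [ 1.09241822  0.42953632 -0.59173916  1.77872604  0.27662593  1.01704916
  1.76701275]
3.141592653589793 [0.4427, -0.3645, 0.03] [ 1.01990932  0.66152312 -0.50930977  1.88294839  0.47237351  0.71855627
  1.60896038]
```

```bash
cat >> h.py <<'E'
Q=(R.from_euler("z",yaw)*R.from_euler("x",np.pi)).as_quat()[[3,0,1,2]]
def W(x,y,z): return org+x*rx+y*ry+np.array([0,0,z])
def rep(t=""):
    s=manip.read_state(); p=s["tcp_pos"]; print(t,"t%.2f"%s["time"],p.round(4),"rack",((p-org)@np.c_[rx,ry]).round(4),"F",s["ft_force"].round(1),"gap %.4f"%s["finger_gap"])
def snap(t):
    for n in("side","top"): cv2.imwrite(f"pics/{t}_{n}.png",manip.get_image(n)[0])
JX,JY=-.0025,.060
E
python3 - <<'E'
from h import *
manip.reach(W(.097,JY,.26),Q); rep()
manip.move_gripper(.068,20); rep()
print(manip.move_l(W(.097,JY,.12),rate=.12,guard=8)); rep()
snap("c")
a,b=[cv2.imread(f"pics/c_{n}.png") for n in("side","top")]
cv2.imwrite("pics/c.png",np.hstack([cv2.resize(a[40:300,170:400],(400,452)),cv2.resize(b[90:270,120:280],(400,452))]))
E
```

```text
t2.64 [0.643  0.0407 0.2599] rack [0.0973 0.0588] F [ 0.6 -0.1  0.1] gap 0.0916
 t3.17 [0.6429 0.042  0.26  ] rack [0.097 0.06 ] F [-0.4 -0.1 -0.2] gap 0.0681
False
 t4.49 [0.6436 0.042  0.1209] rack [0.0976 0.0602] F [-0.2  0.5  0.2] gap 0.0681
```

View pics/c.png

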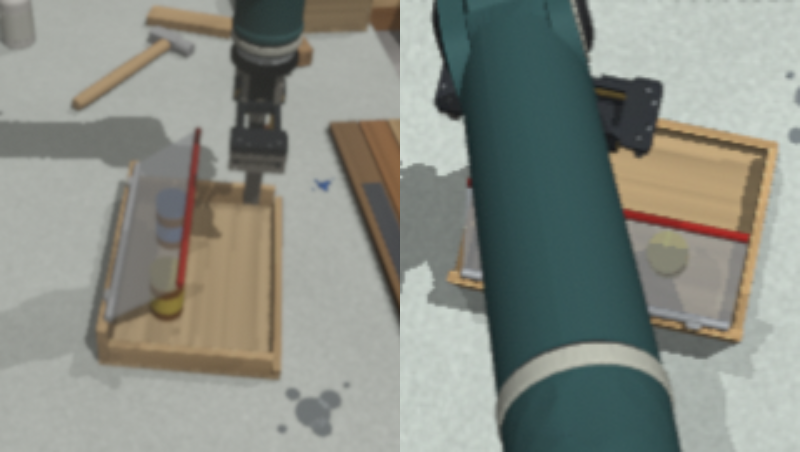

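The side crop shows the gripper body lying lengthwise along the rack, behind the red edge and clear of it, with the fingers above the free floor. I'll go down, then push the guard open with the body's face while the fingers straddle the jar.

Run:
```python
from h import *
print(manip.move_l(W(.097,JY,.033),rate=.1,guard=8)); rep()
for x in(.03,JX):
    g=manip.move_l(W(x,JY,.033),rate=.08,guard=12); rep(g)
    if g: break
snap("d")
a=cv2.imread("pics/d_side.png"); cv2.imwrite("pics/d.png",cv2.resize(a[80:280,190:370],(630,600*700//600-100)))
```

```text
False
 t5.61 [0.6436 0.0421 0.0337] rack [0.0976 0.0603] F [ 0.5 -0.3  0.6] gap 0.0682
True t6.15 [0.6082 0.0495 0.0347] rack [0.0614 0.0605] F [ 3.7 -0.1  0.6] gap 0.0683
```

View pics/d.png

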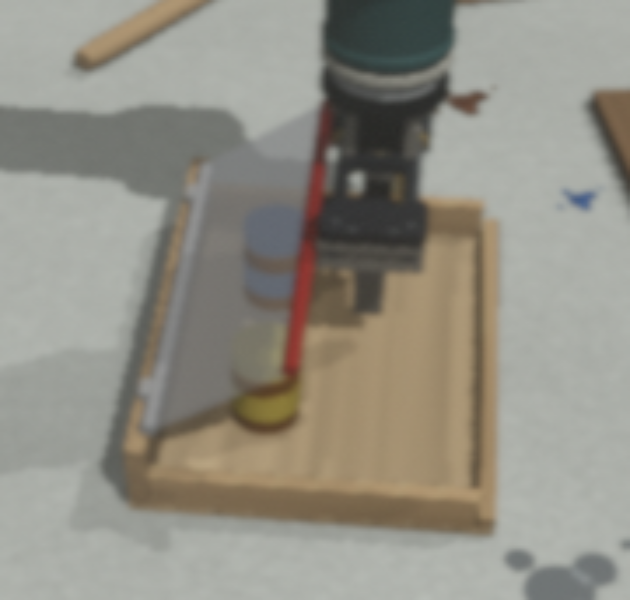

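The body's face has met the red bar, with a 12 N impact settling to about 4 N of spring force. The fingers are in line with the blue jar, so I keep pushing.

Run:
```python
from h import *
for x in(.04,.02,JX):
    g=manip.move_l(W(x,JY,.033),rate=.05,guard=12); rep(g)
    if g: break
snap("e")
a=cv2.imread("pics/e_side.png"); cv2.imwrite("pics/e.png",cv2.resize(a[80:280,190:370],(540,600)))
```

```text
True t6.48 [0.609  0.0496 0.035 ] rack [0.0622 0.0608] F [3.3 0.2 1.3] gap 0.0677
```

View pics/e.png

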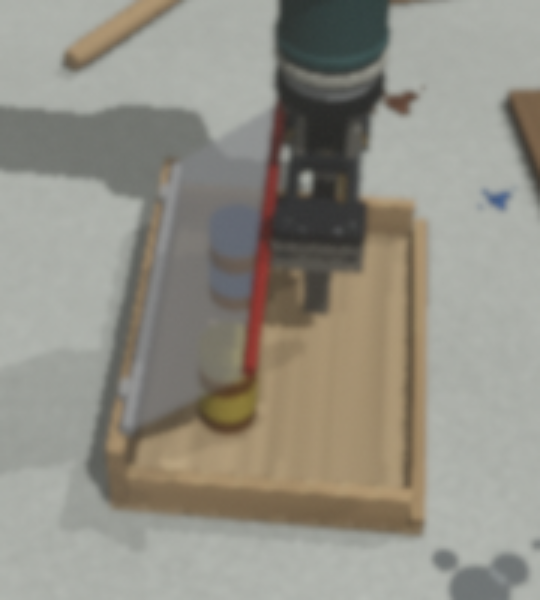

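The force guard tripped again, most likely from friction of the bar on the body: at this lean, pushing purely horizontally nearly jams it. I'll follow the edge's arc instead, rising with the bar, and come down once the guard is nearly upright.

Run:
```python
from h import *
z0=.070+.110*np.cos(np.radians(46.3))
for th in(40,34,27,20,14,9.5):
    t=np.radians(th); bx,bz=-.06+.11*np.sin(t),.07+.11*np.cos(t)
    x=max(bx+.0425,JX)
    g=manip.move_l(W(x,JY,.036+bz-z0),rate=.06,guard=18); rep((th,g))
    if g: break
snap("f")
a=cv2.imread("pics/f_side.png"); cv2.imwrite("pics/f.png",cv2.resize(a[80:280,190:370],(540,600)))
```

```text
(40, False) t6.95 [0.6006 0.0511 0.0445] rack [0.0536 0.0605] F [4.9 1.  1.2] gap 0.0680
(34, False) t7.29 [0.5922 0.0524 0.0517] rack [0.0452 0.0602] F [5.8 0.5 3.2] gap 0.0680
(27, False) t7.67 [0.58   0.0543 0.0579] rack [0.0329 0.0596] F [ 4.2 -0.6  2.8] gap 0.0681
(20, False) t8.04 [0.5671 0.0568 0.0629] rack [0.0197 0.0596] F [ 3.8 -1.6  1.5] gap 0.0683
(14, False) t8.38 [0.5563 0.0593 0.0664] rack [0.0086 0.0598] F [ 2.7 -0.7  0.3] gap 0.0681
(9.5, False) t8.68 [0.5481 0.0611 0.0683] rack [0.0002 0.06  ] F [ 2.2 -0.5  0.3] gap 0.0679
```

View pics/f.png

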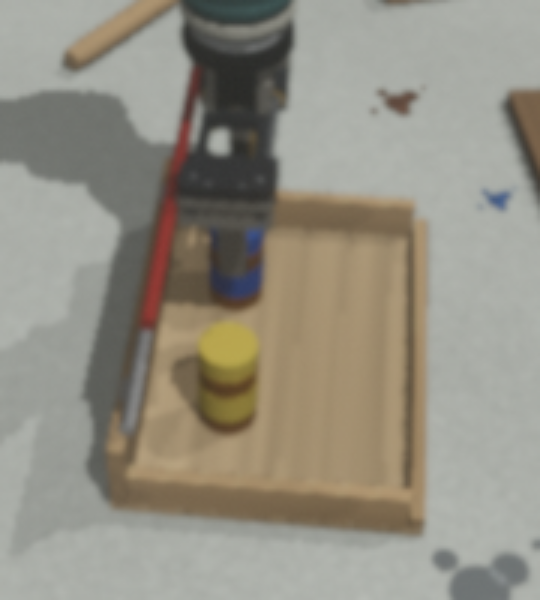

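The guard is nearly upright against the body and the fingers straddle the blue jar, whose blue band shows at crop (236,275). The yellow jar stands untouched. Now I go down, grip, and draw the jar away from the guard.

Run:
```python
from h import *
g=manip.move_l(W(JX,JY,.036),rate=.06,guard=12); rep(g)
if not g:
    manip.move_gripper(.03,25); rep("grip")
    snap("g")
a=cv2.imread("pics/g_side.png"); cv2.imwrite("pics/g.png",cv2.resize(a[80:280,190:370],(540,600)))
```

```text
False t9.47 [0.545  0.0617 0.0356] rack [-0.0029  0.06  ] F [ 1.6 -0.1 -2.4] gap 0.0680
grip t9.97 [0.5457 0.0618 0.0363] rack [-0.0023  0.0602] F [ 2.  -0.7  0.3] gap 0.0415
```

View pics/g.png

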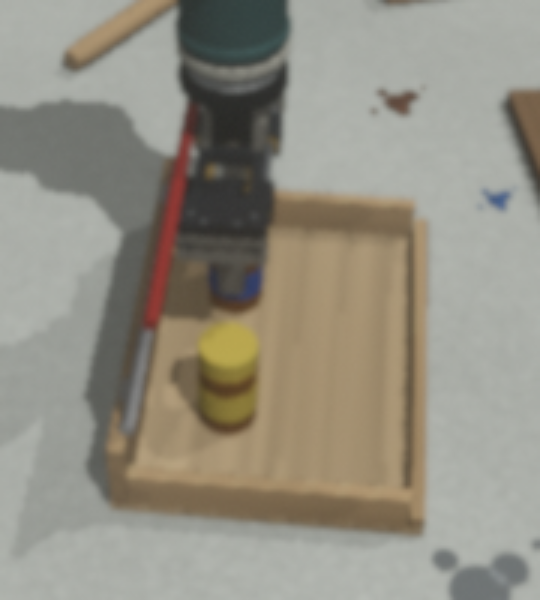

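The jar is gripped (gap 41.5 mm) with the guard held open. Next I draw back, lift and carry.

Run:
```python
from h import *
manip.move_l(W(.02,JY,.042),rate=.08); rep()
manip.move_l(W(.095,JY,.044),rate=.1); rep()
manip.move_l(W(.095,JY,.24),rate=.15); rep("up")
C=np.array([.443,-.3647,0])
manip.move_l(C+[0,0,.24],rate=.2); rep("over")
manip.move_l(C+[0,0,.075],rate=.12); rep()
manip.sleep(.2); snap("h")
a,b=[cv2.imread(f"pics/h_{n}.png") for n in("side","top")]
cv2.imwrite("pics/h.png",np.hstack([cv2.resize(a[90:384,170:350],(367,600)),cv2.resize(b[110:290,130:400],(420,600))]))
```

```text
t10.52 [0.5679 0.0569 0.0421] rack [0.0205 0.0598] F [ 2.9 -0.8 -1.5] gap 0.0421
 t11.42 [0.6399 0.0427 0.0436] rack [0.0939 0.0602] F [ 0.4  0.5 -0.4] gap 0.0416
up t12.88 [0.6404 0.0422 0.2389] rack [0.0944 0.0598] F [ 0.7  0.4 -2.6] gap 0.0416
over t15.29 [ 0.4435 -0.3639  0.24  ] rack [-0.018  -0.3773] F [-0.  -0.  -1.7] gap 0.0414
 t16.82 [ 0.4435 -0.3651  0.0758] rack [-0.0178 -0.3785] F [-0.5 -1.  -1.2] gap 0.0415
```

View pics/h.png

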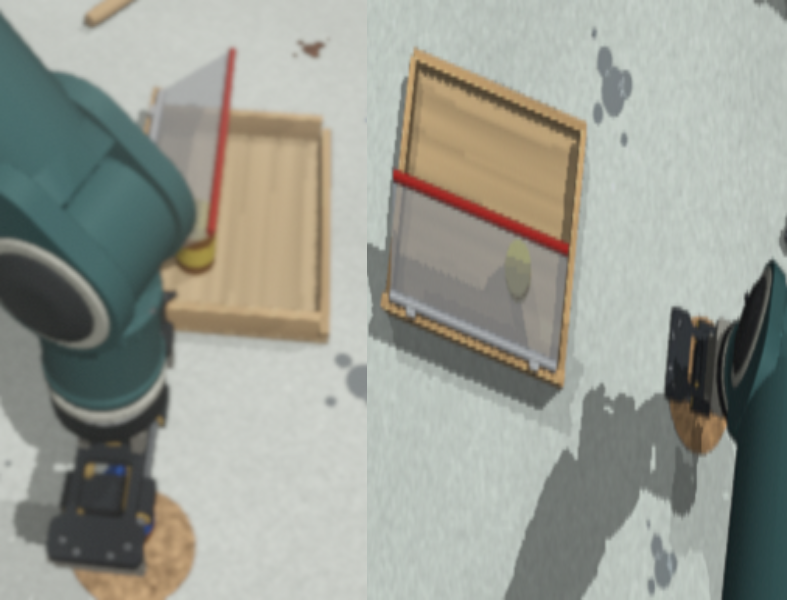

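The guard has shut again, the yellow jar is standing, and the blue jar is held over the coaster. I set it down with a light force guard.

Run:
```python
from h import *
C=np.array([.443,-.3647,0])
manip.move_l(C+[0,0,.040],rate=.06); rep(); manip.sleep(.2)
g=manip.move_l(C+[0,0,.031],rate=.015,guard=4); rep(g)
manip.sleep(.2)
manip.move_gripper(.065,10); manip.sleep(.2); rep("open")
p=manip.read_state()["tcp_pos"]
manip.move_l([p[0],p[1],.2],rate=.12); rep()
manip.reach([.30,-.62,.26],Q); manip.sleep(.3); rep(); snap("i")
a,b=[cv2.imread(f"pics/i_{n}.png") for n in("side","top")]
cv2.imwrite("pics/i.png",np.hstack([cv2.resize(a[90:384,170:350],(367,600)),cv2.resize(b[140:260,300:390],(420,560)[:1]+(600,))]))
c=blob(b,(100,90,30),(125,255,255),(320,195,370,250)); (u,v),r=cv2.minEnclosingCircle(c); print(u,v,r,cast("top",[[u,v]],.080))
c=blob(a,(100,90,30),(125,255,255),(195,270,275,384)); print(cv2.boundingRect(c))
```

```text
t17.85 [ 0.4431 -0.3647  0.0399] rack [-0.0182 -0.3782] F [ 0.1 -0.3 -1.2] gap 0.0414
True t18.47 [ 0.4432 -0.3648  0.0353] rack [-0.0182 -0.3783] F [-0.4  0.8  4.4] gap 0.0419
open t19.39 [ 0.4424 -0.3643  0.0345] rack [-0.019  -0.3779] F [ 0.7  0.4 -0.4] gap 0.0651
 t20.93 [ 0.442  -0.364   0.1992] rack [-0.0195 -0.3777] F [ 0.2 -0.4 -0.1] gap 0.0649
 t22.37 [ 0.301  -0.6193  0.26  ] rack [-0.1071 -0.6559] F [ 0.8 -0.5 -0.9] gap 0.0652
348.17498779296875 224.0 10.60815715789795 [[ 0.44203269 -0.35741547  0.08      ]]
(220, 328, 25, 26)
```

View pics/i.png

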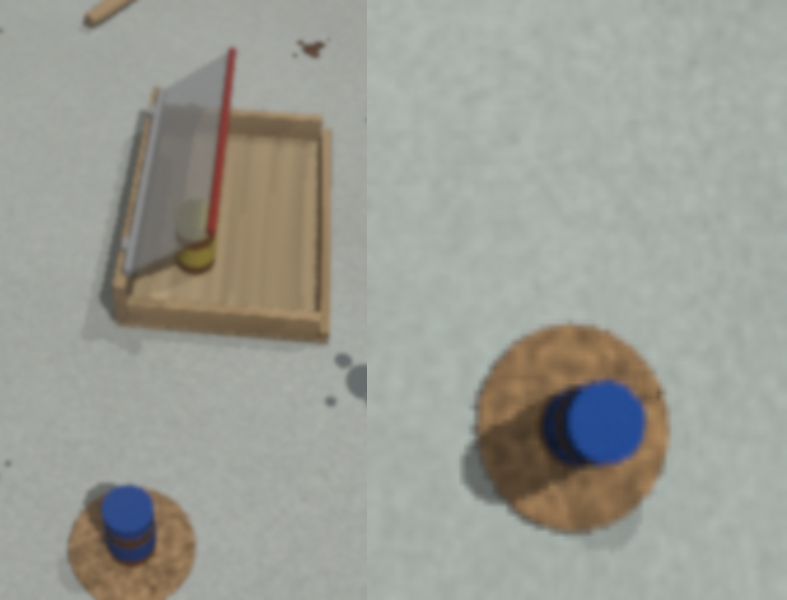

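The jar stands upright, with its lid centre near top pixel (350.7,224.1). The printed blob centre was dragged left because the mask included the label band. I recheck with the lid pixel and hand in.

Run:
```python
from h import *
print(cast("top",[[350.7,224.1]],.080)[0]-[.443,-.3647,.08])
manip.hand_in()
```

```text
[-1.22727603e-03  9.85338051e-04  6.93889390e-17]
the job is handed in; nothing more can be done
```

The blue jar now stands upright on the cork coaster, about 1.6 mm from its centre, and I handed the job in at about 22 s of the 42 s allowed.

- **Opening the guard:** I pushed it open with the front of the gripper body, fingers either side of the blue jar, and gripped the jar while the body held the guard nearly upright. A straight push tripped my 12 N force guard twice, probably from bar friction. Following the edge's arc instead worked, with readings of about 7 N or less at the end of each step.
- **Placing the jar:** I drew it away from the guard before lifting, carried it over, set it down at about 4 N, then released and moved the arm clear.
- **Last checks:** the final pictures show the guard shut and the yellow jar still standing in its place, judged by eye.
- **One disagreement:** the first automatic lid position read about 7 mm off in y, because the colour mask also caught the label band. The 1.6 mm figure comes from reading the lid alone by eye in the picture.

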